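# Load the pressing tin: set the double lid, take the guide lid away

### The job

Pull the bench press's tray out by its bar handle, all the way to its stop, so that the round tin stands clear of the ram. Pick up the two nested lids together by the inner lid's stem, lower them onto the tin until the inner lid lies flat on the pulp blank and the outer guide lid rests on the rim, and let go of the stem. Then take the outer lid by its collar and lift it off alone, straight up over the stem, leaving the inner lid seated and untouched with the tray still out, and finish while still holding the outer lid in the air about 10 cm or more above the tin; do not part or drop the lids on the way and leave the other things where they are.

Things in the scene. Friction and masses are not known exactly. Their poses are not given: they have to be found in the camera images.
- press: Grey screw press fixed to the table, 236 wide, 286 high; two columns, cross head, ram plate (underside 136 up), black handwheel. Origin on the table under the tin's axis when the tray is fully out; x runs along the slide from handle to columns (at x = 185; handwheel front at 120), z up. Rails and base, 22 high, begin at x = -100.
- tray (a joint): The press's sliding tray, m: 0 with the tin under the ram, 0.185 fully out at the stop; grows as it is pulled along the press's -x. It takes about 3 N to slide (more when fast) and stays where it is left.
- tray_handle (a point): Middle of the tray's bar handle: level steel bar 10 thick, 84 long, across the slide, 48 above the table, 50 mm free between it and the tray's front edge, nothing under it. Moves with the tray. x axis along the slide towards the columns, y along the bar, z up.
- tin_rim (a point): Centre of the mouth of the round steel tin bolted on the tray, level with its rim, 64 above the table; moves with the tray. Tin 100 outside, 94 inside diameter. The handle bar lies 155 mm from the tin's axis. Axes as the handle's.
- tin_seat (a point): Centre of the flat top of the brown pulp blank in the tin, 17 mm below the rim, 47 mm above the table: the inner lid's underside lies here when it is seated.
- inner_lid: Inner lid, loose steel, 0.28 kg (x 0.8 to 1.25): round plate 88 across, 14 thick, lower edge bevelled; on it a hub 41 across, narrowing, and an upright round stem 24 in diameter, top 76 above the underside. Origin: centre of the underside, z up. Starts standing on the table inside the outer lid, stem up through its collar. Seated, the stem ends 59 above the tin's rim.
- outer_lid: Outer guide lid, loose aluminium, 0.22 kg (x 0.8 to 1.25): cap 114 across, skirt 106 inside; origin: centre of the skirt's lower edge, z up. Rim rests under its top plate at z = 11; plate's top at 16; central collar 52 outside, 44 inside, z = 16 to 40. Nested it lies loose on the inner lid, origin 3 above the inner's; lifting the stem carries it. Seated: 11 below the rim, 6 above the inner's.
- timer: Bystander: small white timer with three round keys, 62 x 62 x 22 mm, origin under its centre.
- jar: Bystander: small open sample jar, 46 x 46 x 66 mm, origin under its centre.
Not all that is in view belongs to the job. Of the things shaped like the inner_lid, the steel one is meant.

How it is judged:
By the outcome, as a careful person would: the job done as asked, in the order asked, and still so for the second after the job is handed in, while the arm keeps its last pose, push and grip.
It also fails if it takes over 67 s, if anything falls off the work surface, if the arm or the gripper's body presses on something with over 40 N, if the wrist force passes 120 N, or if a joint passes its speed limit or range.

### The arm

A 6-joint arm with a two-finger parallel gripper is mounted at the origin on a cart in front of the work surface, level with it; the furniture and walls round the work are solid. World frame = base frame: x ahead of the robot, y to its left, z up, the work surface at z = 0. Lengths are in mm, angles in rad, forces in N, time in s.
With the tool pointing down it reaches from about 300 to 750 mm from the base axis. Payload 8.5 kg.
Tool frame: the origin (TCP) lies at the very end of the fingers, on their centre line; the grasp point (between the pads) lies 19 mm behind it; z points along the fingers, y is the line along which they close (so a half turn about z gives the same grasp; the last joint's range is limited). The gripper opens to 85 mm and grips with 20 to 120 N. Pads are 22 mm wide; open, the fingers measure 114 mm over their backs; the gripper's body (76 mm by 85 mm) begins 54 mm behind the grasp point. The pads swing forward as they close: fully open they stand 13 mm farther back than shut.
Start: joints at [-1.461, 0.381, 1.297, -0, 1.464, -0.215], TCP at [175.509, -521.226, 231.322] pointing down, gripper open.
Joint ranges: [-3.11, 3.11], [-0.89, 2.33], [0.22, 2.48], [-1.42, 4.56], [0.17, 2.85], [-2.88, 2.88]. Speed limits (rad/s): [2.39, 2.39, 3.14, 3.14, 3.14, 3.14].

### API

Orientations are given as a unit quaternion [w, x, y, z].
In Python, from plant import ctrl gives the robot as it stands.
- The arm moves only by the tool move_arm, never from a script. Its argument "rows" is a list that holds one entry, the list of rows, each a list of 6 numbers: the shift along the world's x, y, z in m, then the turn, a rotation vector about the world's x, y, z in degrees. In form: [[[dx, dy, dz, ax, ay, az], ...]]. A call has 1 to 12 rows; each row is the pose to reach, as a shift and turn from the pose commanded when the call began; what a row does not reach only later rows make up. A row lasts 1/12 s, in which the tool goes at most 41.7 mm and 7.16 degrees, less where a joint would pass 70% of its speed; a pose out of reach is approached as far as the arm can. A call with a gripper value outside its range is refused whole. "claw" is the finger opening in m, from 0 to 0.0854, set as the call begins (left out, the last holds). The fingers move at their own pace and stop on an object; the grip force is fixed at half the most. Time passes only in rows, so rows that repeat a pose let the fingers close. It gives the time, the measured TCP pose, the force, the opening and the grip force at its end, in the units of the state.
- ctrl.get_obs(): the state, without advancing time (a new reading comes with each control period).
- ctrl.grab_frame(name): name is "scene" or "top" or "wrist"; returns (picture, depth): 420x560x3 uint8, red, green, blue; 420x560 float32, mm along the optical axis (not along the pixel's ray), 0 where there is no reading.
- ctrl.get_calibration(name): a dict with "K" (3x3 intrinsics, pixels), "dist_coeffs" ([k1, k2, p1, p2, k3] as OpenCV has them; the pictures are not rectified), "camera_from_world" (4x4, takes a point from world to camera coordinates); the wrist camera has in their place "mount" (4x4, takes a point from camera to tool coordinates, whose origin is the TCP and whose axes are the flange's). Camera axes: x right, y up, looking along -z (the intrinsics and any distortion apply to the point x, -y, -z); pixel columns grow to the right and rows downward; lengths in mm; the calibration is good to about 2 mm. A picture is of the moment at which its call begins: read the wrist's pose just before it. get_calibration takes no time and is no camera call.
- ctrl.sign_off(): hands the job in; it is judged then, once.
Trained networks look in the newest picture that a camera, given by its name, has taken for a name from the list of things; names that differ only in an ending like _2 or _b are one class to them, and where a whole thing is asked for, a point or a joint stands for the part that bears it (a point fixed in the world has none). Each returns a list of dicts, best first, with "conf" (0 to 1); they miss things now and then, are a little off and sometimes report something else, mostly with a low value. They report only what shows in the picture. A call takes as long as a camera call. They do not tell look-alikes from the thing itself.
- ctrl.cut_out(thing, camera): "region" (420x560 bool, what is visible of it) and "xy" ([column, row] in pixels, amid what is visible of it).
- ctrl.place_of(thing, camera): "xy" ([column, row] in pixels: a listed point, or the origin of a listed thing).
The state is a dict: "time_s": time; "joints": joint angles; "dq": joint speeds; "tau": joint torques, N m; "tcp_pos": TCP position; "orientation": TCP orientation; "wrist_force": force on the tool from outside, world axes, zero at the start; "torque": the same for the moment, N m; "opening": finger opening in mm; "finger_force": force on a finger pad.
Only numpy, scipy, OpenCV 4.12 (cv2) and the standard library are available. Lean on these libraries where they do the work, as an engineer would, in place of code of your own. Each camera call takes 0.05 s, during which the arm holds its last target. There are 200 camera calls.

## Working session

There is one attempt and no reset: what is moved stays moved. The work goes in short steps, Python scripts to look and compute and a tool call to move; the robot and the scene stay as the last step left them, time stands still between calls to the robot, and variables do not carry over. Pictures are saved under pics/ and viewed, at most 10 in all, crops included, and the job is handed in when it is done.

Besides the shell and the picture viewer there is one more tool, called after ">>>" as name(argument=value, ...) on one line, values as JSON. move_arm: Moves the arm, as the interface text tells. Its arguments: {"type":"object","properties":{"rows":{"type":"array"},"claw":{"type":"number"}},"required":["rows"]}

```bash
mkdir -p pics; ls
cat > h.py <<'E'
import numpy as np, cv2
from plant import ctrl
from scipy.spatial.transform import Rotation as R
def wfc(name,obs=None):
    c=ctrl.get_calibration(name)
    if name!='wrist': return np.array(c['K'],float),np.array(c['dist_coeffs'],float),np.linalg.inv(np.array(c['camera_from_world'],float))
    o=obs; T=np.eye(4); q=o['orientation']; T[:3,:3]=R.from_quat([q[1],q[2],q[3],q[0]]).as_matrix(); T[:3,3]=o['tcp_pos']
    return np.array(c['K'],float),np.array(c['dist_coeffs'],float),T@np.array(c['mount'],float)
def ray(cam,xy):
    K,d,T=cam
    u=cv2.undistortPoints(np.array([[xy]],float),K,d)[0,0]
    v=T[:3,:3]@np.array([u[0],-u[1],-1.]); return T[:3,3],v
def at_depth(cam,xy,z):
    o,v=ray(cam,xy); return o+v*z
def at_z(cam,xy,z):
    o,v=ray(cam,xy); return o+v*(z-o[2])/v[2]
def tri(rs):
    A=np.zeros((3,3));b=np.zeros(3)
    for o,v in rs:
        v=v/np.linalg.norm(v);P=np.eye(3)-np.outer(v,v);A+=P;b+=P@o
    p=np.linalg.solve(A,b); return p,[np.linalg.norm(np.cross(p-o,v/np.linalg.norm(v))) for o,v in rs]
def cloud(cam,depth,mask=None):
    m=(depth>0) if mask is None else (mask&(depth>0))
    r,c=np.nonzero(m); K,d,T=cam
    u=cv2.undistortPoints(np.stack([c,r],1).astype(float)[:,None],K,d)[:,0]
    z=depth[r,c][:,None]; return (np.hstack([u,-np.ones((len(u),1))])*z)@T[:3,:3].T+T[:3,3]
E
python3 - <<'E'
from h import *
np.set_printoptions(precision=1,suppress=True)
ims=[]
for n in ('scene','top'):
    im,d=ctrl.grab_frame(n); cam=wfc(n); cv2.imwrite(f'pics/{n}.png',cv2.resize(im[:,:,::-1],(784,588))); np.savez(f'{n}.npz',im=im,d=d)
    print(n,cam[2][:3,3])
    for t in ('tray_handle','tin_rim','tin_seat','inner_lid','outer_lid','press','timer','jar'):
        for r in ctrl.place_of(t,n)[:3]:
            x,y=r['xy'];z=d[int(np.clip(y,0,419)),int(np.clip(x,0,559))]
            print(t,np.array(r['xy']),round(r['conf'],2),at_depth(cam,r['xy'],z))
print(ctrl.get_obs()['time_s'])
E
```

```text
pics
scene [-149.1  724.7  805.5]
tray_handle [324.2 201.3] 0.67 [ 585.  -117.1   50.5]
tin_rim [349.5 171.4] 0.61 [ 644.5 -288.8   43.7]
tin_seat [352.1 175.2] 0.6 [ 622.6 -274.1   46.8]
inner_lid [221.  313.2] 0.58 [477.8 308.3  25.7]
inner_lid [140.7 300.8] 0.56 [628.8 410.4  20.1]
outer_lid [221.9 311.4] 0.88 [473.9 308.2  33.8]
press [315.1 217.7] 0.88 [593.4 -93.8   5.4]
timer [199.4 244.4] 0.9 [697.7 202.7  20.3]
jar [169.6 268.6] 0.66 [673.2 305.6  20.4]
top [ 473.    47.3 1176.5]
tray_handle [345.6 209.8] 0.58 [ 592.9 -136.3    3.3]
tin_rim [394.1 191.2] 0.63 [ 631.2 -243.3  147.6]
tin_seat [398.4 197. ] 0.59 [ 615.9 -254.8  147.8]
inner_lid [168.8 190.4] 0.56 [634.8 394.8  29.5]
inner_lid [199.2 238.7] 0.47 [493.1 286.9  69.3]
outer_lid [202.5 238.9] 0.63 [493.  279.4  60. ]
press [335.4 210.7] 0.56 [ 589.2 -105.3    5.3]
timer [238.  165.5] 0.86 [716.8 190.7  20.6]
jar [198.7 238.6] 0.61 [493.3 288.   71.1]
jar [206.  176.5] 0.58 [677.  281.5  42.8]
0.9
```

View pics/scene.png

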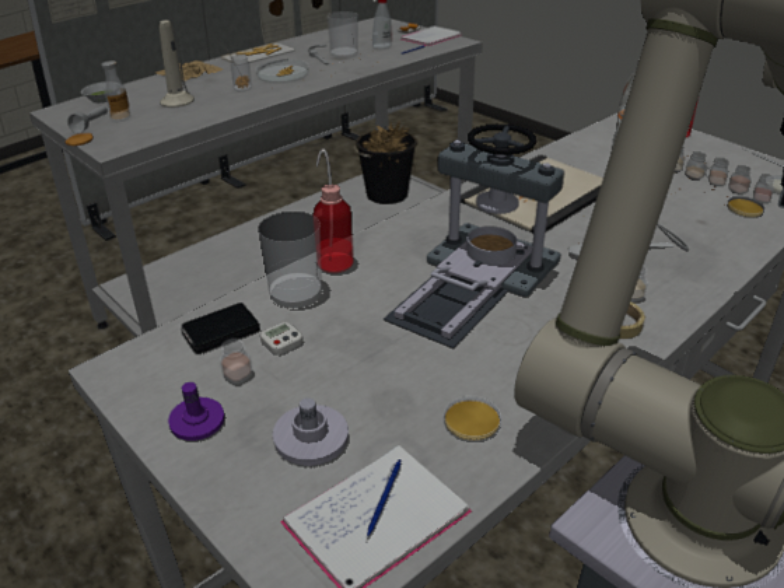

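View pics/top.png

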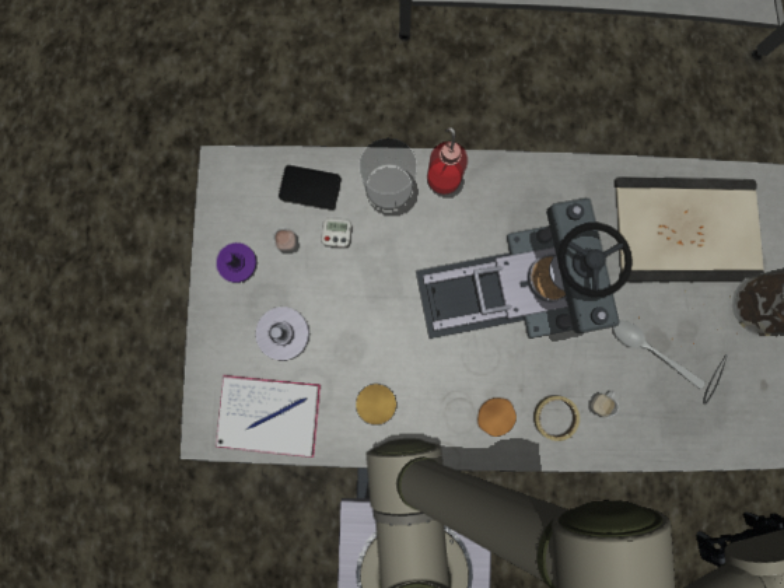

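The scene shows the press with its handle at about (465,270) and the tin at (492,243). Two things are shaped like the inner lid: the purple one at (196,415), top view (236,262), and the steel stem nested in the aluminium outer lid at (310,430), top view (283,332). The steel one is meant, being steel and standing inside the outer lid. I'll confirm that in a crop and triangulate.

Run:
```python
from h import *
np.set_printoptions(precision=1,suppress=True)
S=np.load('scene.npz');T=np.load('top.npz');cs=wfc('scene');ct=wfc('top')
for n,a,b in (('handle',(324.2,201.3),(345.6,209.8)),('rim',(349.5,171.4),(394.1,191.2)),('seat',(352.1,175.2),(398.4,197)),('outer',(221.9,311.4),(202.5,238.9)),('inner',(221,313.2),(199.2,238.7))):
    print(n,*tri([ray(cs,a),ray(ct,b)]))
# clouds
for nm,cam,D in (('scene',cs,S['d']),('top',ct,T['d'])):
    P=cloud(cam,D)
    for lo,hi in ((70,84),(38,46),(14,24)):
        q=P[(np.hypot(P[:,0]-480,P[:,1]-285)<75)&(P[:,2]>lo)&(P[:,2]<hi)]
        print(nm,'lids',lo,hi,len(q),q.mean(0) if len(q) else '',q.min(0) if len(q) else '',q.max(0) if len(q) else '')
    q=P[(P[:,2]>40)&(P[:,2]<56)&(P[:,0]>480)&(P[:,0]<720)&(P[:,1]>-230)&(P[:,1]<0)]
    print('bar',len(q),q.mean(0)); 
    if len(q): c=q.mean(0); u,s,vt=np.linalg.svd(q[:,:2]-c[:2],full_matrices=False); print(vt[0],s, q.min(0),q.max(0))
    q=P[(P[:,2]>10)&(P[:,2]<30)&(P[:,0]>480)&(P[:,0]<720)&(P[:,1]>-190)&(P[:,1]<30)]
    r=cv2.minAreaRect(q[:,:2].astype(np.float32)); print('base',r,cv2.boxPoints(r).round(0).tolist())
im=T['im'][170:290,150:270][:,:,::-1]; im2=S['im'][260:350,110:260][:,:,::-1]
a=cv2.resize(im,(400,400),interpolation=3);b=cv2.resize(im2,(400,240),interpolation=3);b=cv2.copyMakeBorder(b,0,160,0,0,0)
im3=T['im'][140:260,290:460][:,:,::-1]
cv2.imwrite('pics/crop.png',np.hstack([a,b]))
```

```text
handle [ 591.  -128.3   42.2] [np.float64(2.801594710705977), np.float64(2.801594710705921)]
rim [ 641.4 -274.8   50.8] [np.float64(6.242388503318557), np.float64(6.242388503318595)]
seat [ 631.7 -286.7   37.5] [np.float64(0.6102581250514026), np.float64(0.6102581250514025)]
outer [495.1 292.    5.9] [np.float64(1.7502898352068024), np.float64(1.7502898352067986)]
inner [493.3 299.4   7.6] [np.float64(1.224256787270389), np.float64(1.2242567872702093)]
scene lids 70 84 0   
scene lids 38 46 0   
scene lids 14 24 0   
bar 465 [ 592.8 -113.3   47.9]
[-0.7 -0.7] [1962.7  172.5] [ 487.3 -229.8   40. ] [714.8  -0.1  56. ]
base ((612.2435302734375, -78.79444885253906), (264.97967529296875, 60.6317253112793), 43.40855026245117) [[495.0, -148.0], [537.0, -192.0], [729.0, -10.0], [688.0, 34.0]]
top lids 70 84 0   
top lids 38 46 30 [503.6 286.5  40.9] [481.9 271.   38. ] [519.6 303.4  45.7]
top lids 14 24 46 [510.3 280.6  19.7] [485.4 266.4  14.3] [527.1 308.6  23.9]
bar 401 [ 650.7 -158.6   45. ]
[0.1 1. ] [1234.   756.6] [ 570.4 -229.9   40. ] [718.7 -21.7  55.9]
base ((636.6323852539062, -79.83284759521484), (166.46070861816406, 219.58424377441406), 0.05100826919078827) [[553.0, 30.0], [553.0, -190.0], [720.0, -190.0], [720.0, 30.0]]
```

View pics/crop.png

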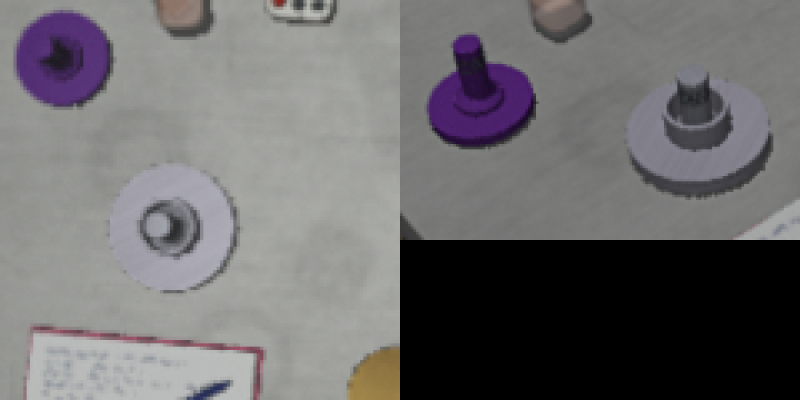

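The crop confirms the steel stem inside the aluminium collar (left part 165,225). The purple one is the decoy.

Run:
```python
from h import *
np.set_printoptions(precision=3,suppress=True)
o=ctrl.get_obs();q=o['orientation'];M=R.from_quat([q[1],q[2],q[3],q[0]]).as_matrix();print(M)
c=ctrl.get_calibration('wrist');print(np.array(c['mount']));print(np.array(c['K']));print(o['opening'],o['joints'],o['time_s'])
# rotation about z to align tool y with press slide
t=np.degrees(np.arctan2(-.97,.26)); y=np.degrees(np.arctan2(M[1,1],M[0,1])); print('slide',t,'tool y',y,(t-y+90)%180-90)
```

```text
[[ 0.948  0.319 -0.   ]
 [ 0.319 -0.948 -0.   ]
 [-0.     0.    -1.   ]]
[[  -0.001    0.954    0.298   76.393]
 [   1.       0.001   -0.      -0.242]
 [  -0.001    0.298   -0.954 -141.91 ]
 [   0.       0.       0.       1.   ]]
[[337.579   0.    277.817]
 [  0.    337.579 201.099]
 [  0.      0.      1.   ]]
84.85673510583716 [-1.461  0.381  1.297 -0.     1.464 -0.215] 0.9
slide -74.99507961713978 tool y -71.3933641101654 -3.6017155069743865
```

>>> move_arm(rows=[[[0.022, 0.035, 0.005, 0, 0, 0], [0.044, 0.07, 0.01, 0, 0, 0], [0.066, 0.105, 0.015, 0, 0, 0], [0.088, 0.14, 0.02, 0, 0, 0], [0.11, 0.175, 0.025, 0, 0, 0], [0.132, 0.21, 0.028, 0, 0, 0], [0.156, 0.243, 0.028, 0, 0, -1], [0.18, 0.276, 0.028, 0, 0, -2], [0.204, 0.308, 0.028, 0, 0, -3], [0.235, 0.332, 0.028, 0, 0, -3.6], [0.27, 0.35, 0.028, 0, 0, -3.6], [0.305, 0.365, 0.028, 0, 0, -3.6]]], claw=0.036)

```text
time_s: 1.9
tcp_pos: [481.8, -154.1, 259.8]
orientation: [0.0, 0.991, 0.131, 0.0]
wrist_force: [0.6, -1.2, 0.8]
opening: 35.9
finger_force: 0.0
```

>>> move_arm(rows=[[[0.036, 0.012, 0, 0, 0, 0], [0.07, 0.023, 0, 0, 0, 0], [0.1, 0.032, 0, 0, 0, 0], [0.11, 0.036, 0, 0, 0, 0], [0.11, 0.036, 0, 0, 0, 0], [0.11, 0.036, 0, 0, 0, 0]]])

```text
time_s: 2.4
tcp_pos: [590.4, -120.1, 258.8]
orientation: [-0.0, 0.991, 0.131, -0.0]
wrist_force: [0.0, -0.3, 0.8]
opening: 36.0
finger_force: 0.0
```

Run:
```python
from h import *
np.set_printoptions(precision=1,suppress=True)
o=ctrl.get_obs();im,d=ctrl.grab_frame('wrist');cam=wfc('wrist',o);print(o['tcp_pos'],o['opening'],o['time_s'],cam[2][:3,3])
cv2.imwrite('pics/w1.png',im[:,:,::-1]);np.savez('w1.npz',im=im,d=d,T=cam[2])
for t,z in (('tray_handle',48),('tin_rim',64),('tin_seat',47)):
    for r in ctrl.place_of(t,'wrist')[:2]:
        x,y=np.clip(np.array(r['xy']).astype(int),0,[559,419]);print(t,np.array(r['xy']),round(r['conf'],2),at_z(cam,r['xy'],z),d[y,x])
```

```text
[ 590.4 -120.1  258.8] 36.007213648445514 2.4 [ 664.2 -100.   400.7]
tray_handle [276.2 168.2] 0.58 [ 592.4 -117.6   48. ] 355.06122
tin_rim [430.3 179.3] 0.97 [ 626.5 -274.9   64. ] 364.68817
tin_seat [419.9 173.9] 0.93 [ 627.2 -270.1   47. ] 360.93298
```

View pics/w1.png

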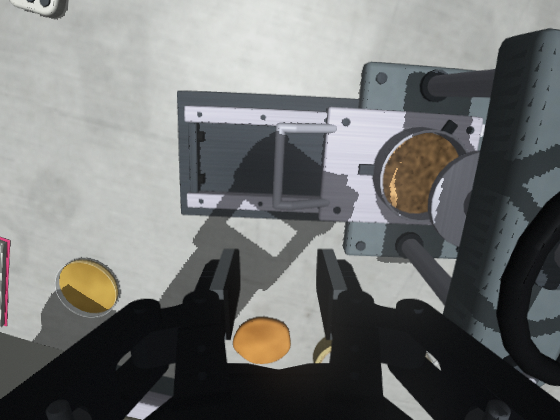

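The wrist view shows the bar from (281,127) to (277,206), with rails running almost level to the right and the tin mouth at about (420,178).

Run:
```python
from h import *
np.set_printoptions(precision=1,suppress=True)
w=np.load('w1.npz');K,d,_=wfc('scene');c=ctrl.get_calibration('wrist')
cam=(np.array(c['K'],float),np.array(c['dist_coeffs'],float),w['T'])
a=at_z(cam,(281,129),48);b=at_z(cam,(277,205),48);print('bar',a,b,(a+b)/2,np.linalg.norm(a-b),np.degrees(np.arctan2(*(b-a)[[1,0]])))
# triangulated with scene / top
cs=wfc('scene');ct=wfc('top')
print('tri handle w+s',tri([ray(cam,(279,167)),ray(cs,(324.2,201.3))]),'w+t',tri([ray(cam,(279,167)),ray(ct,(345.6,209.8))]))
# edge lines via fit: rail edges bright/dark
g=cv2.cvtColor(w['im'],cv2.COLOR_RGB2GRAY)
L=cv2.createLineSegmentDetector().detect(g[85:225,170:370])[0][:,0]+np.array([170,85,170,85])
for l in L:
    if np.hypot(l[2]-l[0],l[3]-l[1])>45:
        p,q=at_z(cam,l[:2],22),at_z(cam,l[2:],22);v=q-p;print(l,np.degrees(np.arctan2(v[1],v[0])),np.hypot(*v[:2]))
```

```text
bar [ 633.5 -111.7   48. ] [ 552.9 -129.    48. ] [ 593.2 -120.4   48. ] 82.416721108788 -167.89237923533244
tri handle w+s (array([ 592.2, -122. ,   44.2]), [np.float64(2.2661052727163216), np.float64(2.266105272716376)]) w+t (array([ 590.9, -125.7,   38.8]), [np.float64(5.292793821782405), np.float64(5.292793821782486)])
[180.2 213.1 176.1  90.6] 12.248086468957695 140.62909069422847
[178.1  89.3 356.9  97.8] -77.71408755945166 193.94837410912316
[184.5 120.7 275.6 124.5] -77.63946372772135 100.89293220685472
[325.6 111.7 184.3 105.2] 102.26098202545475 154.57426626395608
[188.1 206.5 234.4 208.6] -77.66129735110884 55.12546759501092
[326.5 133.2 320.2 198.1] -168.28437604381423 75.48538393218479
[278.1 121.1 323.1 122.4] -76.4873602641214 49.640813770232135
[280.6 130.6 333.1 131.6] -75.88493875104407 58.32340775101467
[271.9 194.7 223.2 193.2] 103.12582109853868 57.04406476992982
[331.9 125.2 280.6 124.8] 104.7128243184575 56.66876295352076
[261.8 210.  318.1 212.4] -77.66934622533763 66.93055464567229
[196.8 189.4 195.4 124.4] 12.412636724765557 74.76825454739397
[275.6 134.4 272.7 199.3] -167.66820173156125 75.52162687932196
[280.4 200.7 283.6 138.1] 12.388356610844474 73.03678518864884
```

>>> move_arm(rows=[[[0.003, 0, -0.035, 0, 0, -1], [0.003, 0, -0.075, 0, 0, -2], [0.003, 0, -0.115, 0, 0, -2.7], [0.003, 0, -0.15, 0, 0, -2.7], [0.003, 0, -0.18, 0, 0, -2.7], [0.003, 0, -0.205, 0, 0, -2.7], [0.003, 0, -0.22, 0, 0, -2.7], [0.003, 0, -0.228, 0, 0, -2.7], [0.003, 0, -0.228, 0, 0, -2.7]]])

```text
time_s: 3.35
tcp_pos: [592.6, -120.4, 30.3]
orientation: [-0.001, 0.994, 0.107, -0.001]
wrist_force: [-0.6, -0.5, -0.2]
opening: 36.0
finger_force: 0.0
```

>>> move_arm(rows=[[[0, 0, 0, 0, 0, 0], [0, 0, 0, 0, 0, 0], [0, 0, 0, 0, 0, 0], [0, 0, 0, 0, 0, 0], [0, 0, 0, 0, 0, 0]]], claw=0)

```text
time_s: 3.77
tcp_pos: [594.1, -120.5, 32.9]
orientation: [0.001, 0.994, 0.107, 0.001]
wrist_force: [-2.3, 0.4, 7.5]
opening: 7.8
finger_force: 58.7
```

>>> move_arm(rows=[[[-0.001, 0.005, 0.001, 0, 0, 0], [-0.003, 0.014, 0.002, 0, 0, 0], [-0.006, 0.027, 0.002, 0, 0, 0], [-0.009, 0.041, 0.002, 0, 0, 0], [-0.012, 0.055, 0.002, 0, 0, 0], [-0.015, 0.069, 0.002, 0, 0, 0], [-0.018, 0.083, 0.002, 0, 0, 0], [-0.021, 0.097, 0.002, 0, 0, 0], [-0.0241, 0.1105, 0.002, 0, 0, 0], [-0.0269, 0.1235, 0.002, 0, 0, 0], [-0.0298, 0.1365, 0.002, 0, 0, 0], [-0.0325, 0.149, 0.002, 0, 0, 0]]])

```text
time_s: 4.77
tcp_pos: [561.2, 29.6, 33.1]
orientation: [0.0, 0.994, 0.107, 0.001]
wrist_force: [5.4, -2.1, -9.7]
opening: 7.5
finger_force: 58.8
```

>>> move_arm(rows=[[[-0.0015, 0.007, 0, 0, 0, 0], [-0.003, 0.014, 0, 0, 0, 0], [-0.0042, 0.0195, 0, 0, 0, 0], [-0.0052, 0.0239, 0, 0, 0, 0], [-0.0061, 0.028, 0, 0, 0, 0], [-0.0067, 0.0309, 0, 0, 0, 0], [-0.0072, 0.033, 0, 0, 0, 0], [-0.0076, 0.035, 0, 0, 0, 0]]])

```text
time_s: 5.43
tcp_pos: [556.6, 51.5, 33.2]
orientation: [0.011, 0.994, 0.108, 0.001]
wrist_force: [8.6, -85.5, -20.7]
opening: 8.0
finger_force: 61.2
```

>>> move_arm(rows=[[[0.001, -0.005, 0, 0, 0, 0], [0.002, -0.009, 0, 0, 0, 0], [0.002, -0.009, 0, 0, 0, 0]]])

```text
time_s: 5.68
tcp_pos: [556.6, 51.0, 33.1]
orientation: [0.003, 0.994, 0.107, 0.001]
wrist_force: [5.9, -23.6, -11.6]
opening: 7.6
finger_force: 60.4
```

Run:
```python
from h import *
np.set_printoptions(precision=1,suppress=True)
o=ctrl.get_obs();im,d=ctrl.grab_frame('wrist');cam=wfc('wrist',o);print(o['tcp_pos'],o['opening'],o['wrist_force'],o['time_s'])
for n in('wrist','top','scene'):
  if n!='wrist': im2,d=ctrl.grab_frame(n);cam=wfc(n)
  for t,z in (('tray_handle',48),('tin_rim',64),('tin_seat',47)):
    for r in ctrl.place_of(t,n)[:1]: print(n,t,np.array(r['xy']),round(r['conf'],2),at_z(cam,r['xy'],z))
  if n=='top': cv2.imwrite('pics/t2.png',np.hstack([cv2.resize(im2[120:300,260:460,::-1],(400,360)),cv2.resize(im[:,:,::-1],(400,360))]))
```

```text
[556.6  51.   33.1] 7.574582525009912 [  5.9 -23.6 -11.6] 5.6833
wrist tray_handle [277.6 280.8] 0.97 [557.4  51.6  48. ]
wrist tin_seat [278.5 282.5] 0.64 [556.1  50.9  47. ]
top tray_handle [284.3 219. ] 0.55 [557.2  47.3  48. ]
top tin_rim [336.  205.3] 0.65 [598.9 -99.2  64. ]
top tin_seat [336.8 211.5] 0.96 [ 582.9 -104.    47. ]
scene tray_handle [286.1 233.8] 0.66 [556.8  46.9  48. ]
scene tin_rim [318.2 201.2] 0.63 [582.7 -91.4  64. ]
scene tin_seat [318.5 202.4] 0.6 [ 595.2 -106.6   47. ]
```

View pics/t2.png

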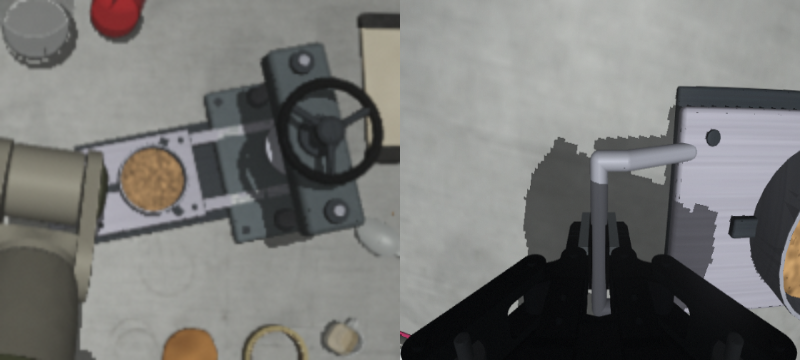

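The tray is flush at its stop, with the bar in the fingers at (600,280) of the right half. Now I'll release it and go over the lids.

>>> move_arm(rows=[[[0, 0, 0, 0, 0, 0], [0, 0, 0, 0, 0, 0], [0, 0, 0, 0, 0, 0], [0, 0, 0.015, 0, 0, 0], [0, 0, 0.05, 0, 0, 0], [0, 0, 0.09, 0, 0, 0], [0, 0, 0.13, 0, 0, 0], [-0.005, 0.015, 0.165, 0, 0, 0], [-0.01, 0.045, 0.19, 0, 0, 0], [-0.02, 0.08, 0.2, 0, 0, 0], [-0.03, 0.115, 0.2, 0, 0, 0], [-0.04, 0.15, 0.2, 0, 0, 0]]], claw=0.036)

```text
time_s: 7.28
tcp_pos: [514.4, 206.8, 234.7]
orientation: [-0.0, 0.994, 0.107, 0.001]
wrist_force: [1.6, 0.2, -0.7]
opening: 36.4
finger_force: 0.0
```

>>> move_arm(rows=[[[-0.01, 0.035, 0, 0, 0, 0], [-0.02, 0.065, 0, 0, 0, 0], [-0.025, 0.085, 0, 0, 0, 0], [-0.025, 0.09, 0, 0, 0, 0], [-0.025, 0.09, 0, 0, 0, 0], [-0.025, 0.09, 0, 0, 0, 0]]])

```text
time_s: 7.78
tcp_pos: [490.4, 294.4, 233.3]
orientation: [0.0, 0.994, 0.107, -0.0]
wrist_force: [-0.7, -0.4, -0.7]
opening: 35.9
finger_force: 0.0
```

```bash
cat > lid.py <<'E'
from h import *
np.set_printoptions(precision=1,suppress=True)
import sys
o=ctrl.get_obs();im,d=ctrl.grab_frame('wrist');cam=wfc('wrist',o);print(o['tcp_pos'],o['opening'],o['wrist_force'],o['time_s'])
cv2.imwrite('pics/%s.png'%sys.argv[1],im[:,:,::-1]);np.savez(sys.argv[1]+'.npz',im=im,d=d,T=cam[2])
for t,z in (('inner_lid',0),('outer_lid',3)):
    for r in ctrl.place_of(t,'wrist')[:2]: print(t,np.array(r['xy']),round(r['conf'],2),at_z(cam,r['xy'],z))
E
python3 lid.py w2
```

```text
[490.4 294.4 233.3] 35.870808514089276 [-0.7 -0.4 -0.7] 7.7833
inner_lid [281.4 157.8] 0.8 [500.9 292.6   0. ]
outer_lid [281.5 158.6] 0.89 [500.6 292.5   3. ]
```

View pics/w2.png

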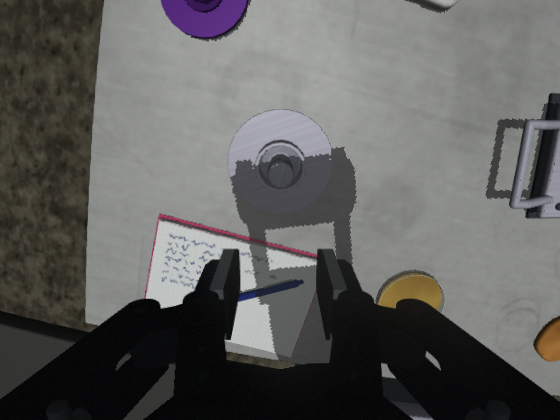

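The wrist view shows the outer lid centred at about (281,160) with the stem inside the collar at (279,168). The purple decoy is at the top left.

Run:
```python
from h import *
np.set_printoptions(precision=1,suppress=True)
w=np.load('w2.npz');c=ctrl.get_calibration('wrist')
cam=(np.array(c['K'],float),np.array(c['dist_coeffs'],float),w['T'])
g=cv2.cvtColor(w['im'],cv2.COLOR_RGB2GRAY)
r=ctrl.cut_out('outer_lid','wrist')
m=r[0]['region'].astype(np.uint8);ct=max(cv2.findContours(m,0,1)[0],key=len);el=cv2.fitEllipse(ct);print(el,at_z(cam,el[0],17))
P=cloud(cam,w['d'],r[0]['region'])
for lo,hi in((12,24),(36,48),(68,82)):
    q=P[(P[:,2]>lo)&(P[:,2]<hi)]
    if len(q): print(lo,len(q),q.mean(0),np.median(q,0),(q.min(0)+q.max(0))/2)
for r in ctrl.cut_out('inner_lid','wrist')[:2]:print(np.array(r['xy']),r['conf'],r['region'].sum())
s=np.load('scene.npz')
# stem-top two-view: scene full-res stem top at (308,405)/1.4; wrist (279,170)
print(tri([ray(cam,(279,170)),ray(wfc('scene'),(308/1.4,405/1.4)),]), tri([ray(cam,(279,170)),ray(wfc('top'),(277/1.4,333/1.4))]))
cv2.imwrite('pics/c2.png',cv2.convertScaleAbs(cv2.resize(w['im'][130:200,240:325,::-1],(680,560),interpolation=3),alpha=1.5,beta=20))
```

```text
((279.8572692871094, 160.88967895507812), (103.32071685791016, 104.43524932861328), 60.55984115600586) [500.2 294.4  17. ]
12 1132 [455.7 284.8  18.8] [456.2 285.2  19. ] [453.4 282.3  18. ]
36 1216 [424.7 278.4  42.3] [424.6 287.   42.5] [429.3 277.6  42. ]
68 807 [393.5 271.4  71.4] [384.8 270.9  71.1] [404.2 269.6  72.5]
[281.  164.2] 0.91 1263
[206.8  14.1] 0.79 2610
(array([499.4, 293.1,  67.4]), [np.float64(2.8062962866018766), np.float64(2.8062962866017465)]) (array([496.2, 295.1,  48.2]), [np.float64(0.6546651173121922), np.float64(0.6546651173119825)])
```

View pics/c2.png

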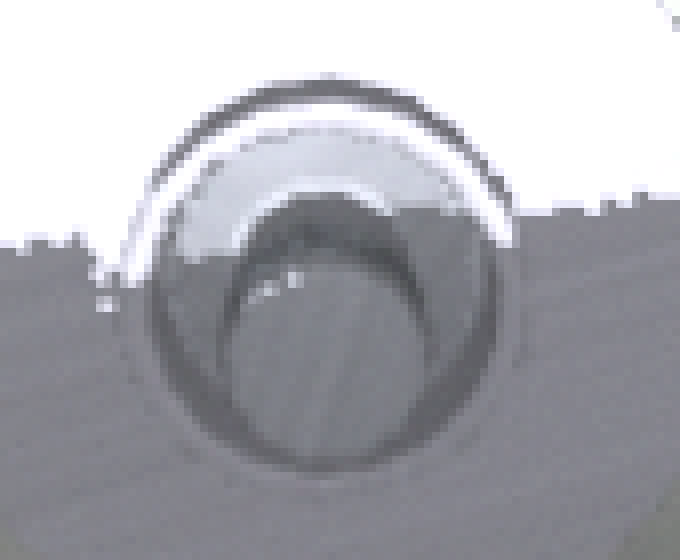

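Run:
```python
from h import *
np.set_printoptions(precision=1,suppress=True)
w=np.load('w2.npz');c=ctrl.get_calibration('wrist')
cam=(np.array(c['K'],float),np.array(c['dist_coeffs'],float),w['T'])
print(at_z(cam,(280.6,175),76),at_z(cam,(280.1,164.7),43),at_z(cam,(280,160.9),17))
for z in (60,70,76,85): print(z,tri([ray(cam,(280.6,175)),ray(wfc('scene'),(308/1.4,405/1.4))]) if z==60 else '',at_z(cam,(280.6,175),z))
```

```text
[498.3 293.7  76. ] [501.2 294.5  43. ] [500.2 294.2  17. ]
60 (array([496.6, 292.6,  69.8]), [np.float64(0.7695022366742629), np.float64(0.7695022366744269)]) [494.8 292.7  60. ]
70  [497.  293.3  70. ]
76  [498.3 293.7  76. ]
85  [500.3 294.2  85. ]
```

>>> move_arm(rows=[[[0.0085, 0, -0.03, 0, 0, 0], [0.0085, 0, -0.07, 0, 0, 0], [0.0085, 0, -0.105, 0, 0, 0], [0.0085, 0, -0.135, 0, 0, 0], [0.0085, 0, -0.158, 0, 0, 0], [0.0085, 0, -0.174, 0, 0, 0], [0.0085, 0, -0.182, 0, 0, 0], [0.0085, 0, -0.185, 0, 0, 0], [0.0085, 0, -0.185, 0, 0, 0]]], claw=0.044)

```text
time_s: 8.78
tcp_pos: [499.2, 294.5, 48.4]
orientation: [0.0, 0.994, 0.107, -0.0]
wrist_force: [-0.1, 0.3, 0.2]
opening: 43.9
finger_force: 0.0
```

>>> move_arm(rows=[[[0, 0, 0, 0, 0, 0], [0, 0, 0, 0, 0, 0], [0, 0, 0, 0, 0, 0], [0, 0, 0, 0, 0, 0], [0, 0, 0, 0, 0, 0]]], claw=0.01)

```text
time_s: 9.2
tcp_pos: [499.7, 294.6, 49.7]
orientation: [0.0, 0.994, 0.107, 0.001]
wrist_force: [0.0, -4.4, 5.7]
opening: 22.4
finger_force: 59.0
```

>>> move_arm(rows=[[[0, 0, 0.004, 0, 0, 0], [0, 0, 0.012, 0, 0, 0], [0, 0, 0.026, 0, 0, 0], [0, 0, 0.044, 0, 0, 0], [0, 0, 0.064, 0, 0, 0], [0, 0, 0.084, 0, 0, 0], [0, 0, 0.102, 0, 0, 0], [0.001, -0.004, 0.115, 0, 0, 0], [0.003, -0.014, 0.122, 0, 0, 0], [0.007, -0.03, 0.125, 0, 0, 0], [0.012, -0.052, 0.125, 0, 0, 0], [0.018, -0.078, 0.125, 0, 0, 0]]])

```text
time_s: 10.2
tcp_pos: [516.4, 216.1, 173.1]
orientation: [-0.0, 0.994, 0.108, -0.001]
wrist_force: [-0.0, -0.0, -4.8]
opening: 22.2
finger_force: 59.2
```

>>> move_arm(rows=[[[0.006, -0.026, 0, 0, 0, 0], [0.012, -0.052, 0, 0, 0, 0], [0.018, -0.078, 0, 0, 0, 0], [0.024, -0.104, 0, 0, 0, 0], [0.03, -0.13, 0, 0, 0, 0], [0.036, -0.156, 0, 0, 0, 0], [0.042, -0.182, 0, 0, 0, 0], [0.047, -0.206, 0, 0, 0, 0], [0.051, -0.226, 0, 0, 0, 0], [0.055, -0.242, 0, 0, 0, 0], [0.058, -0.254, 0, 0, 0, 0], [0.06, -0.26, 0, 0, 0, 0]]])

```text
time_s: 11.2
tcp_pos: [576.8, -44.9, 172.9]
orientation: [-0.0, 0.994, 0.106, -0.001]
wrist_force: [-0.3, 0.3, -4.8]
opening: 22.4
finger_force: 59.2
```

Run:
```python
from h import *
np.set_printoptions(precision=1,suppress=True)
o=ctrl.get_obs();im,d=ctrl.grab_frame('wrist');cam=wfc('wrist',o);print(o['tcp_pos'],o['opening'],o['wrist_force'],o['time_s'])
np.savez('w3.npz',im=im,d=d,T=cam[2])
for t,z in (('tin_rim',64),('tin_seat',47),('tray_handle',48)):
    for r in ctrl.place_of(t,'wrist')[:2]: print(t,np.array(r['xy']),round(r['conf'],2),at_z(cam,r['xy'],z))
im2,_=ctrl.grab_frame('top');cam=wfc('top')
for t,z in (('tin_rim',64),('tin_seat',47),('tray_handle',48)):
    for r in ctrl.place_of(t,'top')[:2]: print('top',t,np.array(r['xy']),round(r['conf'],2),at_z(cam,r['xy'],z))
cv2.imwrite('pics/w3.png',np.hstack([cv2.resize(im[:,:,::-1],(480,360)),cv2.resize(im2[140:280,260:400,::-1],(320,360))]))
```

```text
[576.8 -44.9 172.9] 22.391456888399638 [-0.3  0.3 -4.8] 11.2
tray_handle [159.9 192.9] 0.86 [556.1  51.   48. ]
top tin_rim [332.6 206.1] 0.79 [596.4 -89.5  64. ]
top tin_seat [337.9 208.8] 0.57 [ 590.8 -107.1   47. ]
top tray_handle [284.1 219.1] 0.86 [556.9  47.9  48. ]
top tray_handle [335.3 208.3] 0.71 [591.9 -99.4  48. ]
```

View pics/w3.png

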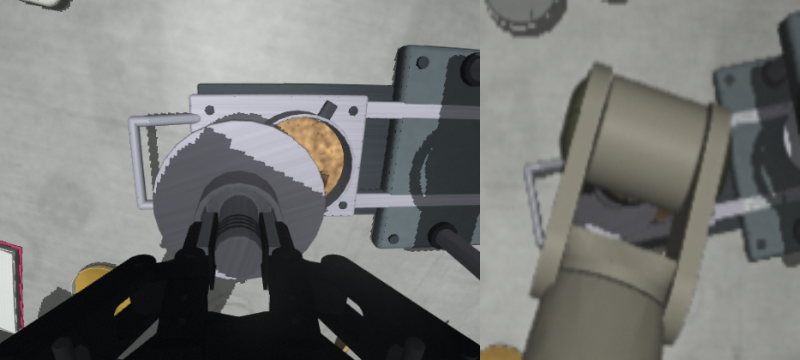

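The wrist view shows both lids held on the stem, the outer one level. The tin is half hidden, so I'll step aside to get a clear view of it.

>>> move_arm(rows=[[[-0.01, -0.008, 0, 0, 0, 0], [-0.025, -0.022, 0, 0, 0, 0], [-0.042, -0.037, 0, 0, 0, 0], [-0.058, -0.052, 0, 0, 0, 0], [-0.071, -0.064, 0, 0, 0, 0], [-0.079, -0.071, 0, 0, 0, 0], [-0.082, -0.073, 0, 0, 0, 0], [-0.082, -0.073, 0, 0, 0, 0], [-0.082, -0.073, 0, 0, 0, 0]]])

```text
time_s: 12.35
tcp_pos: [495.4, -115.8, 173.5]
orientation: [-0.0, 0.994, 0.107, 0.0]
wrist_force: [0.4, -0.2, -4.3]
opening: 22.0
finger_force: 59.3
```

```bash
cat > tin.py <<'E'
from h import *
np.set_printoptions(precision=1,suppress=True)
o=ctrl.get_obs();im,d=ctrl.grab_frame('wrist');cam=wfc('wrist',o);print(o['tcp_pos'],o['opening'],o['wrist_force'],o['time_s'],cam[2][:3,3])
np.savez('w4.npz',im=im,d=d,T=cam[2]);cv2.imwrite('pics/w4.png',im[:,:,::-1])
for t,z in (('tin_rim',64),('tin_seat',47),('tray_handle',48)):
    for r in ctrl.place_of(t,'wrist')[:2]: print(t,np.array(r['xy']),round(r['conf'],2),at_z(cam,r['xy'],z))
g=cv2.GaussianBlur(cv2.cvtColor(im,cv2.COLOR_RGB2GRAY).astype(np.float32),(0,0),1)
gx,gy=cv2.Sobel(g,5,1,0),cv2.Sobel(g,5,0,1)
K,dc,T=cam;W=np.linalg.inv(T)
a=np.linspace(0,2*np.pi,180,endpoint=False)
def proj(P):
    p=P@W[:3,:3].T+W[:3,3];p=p*[1,-1,-1]
    return cv2.projectPoints(p,np.zeros(3),np.zeros(3),K,dc)[0][:,0]
def score(x,y,r,z):
    c=np.stack([np.cos(a),np.sin(a)],1)
    p=proj(np.c_[np.array([x,y])+r*c,np.full(len(a),z)]).astype(np.float32)
    n=p-p.mean(0);n/=np.linalg.norm(n,axis=1)[:,None]
    s=lambda G:cv2.remap(G,p[:,0],p[:,1],1)[:,0]
    v=np.abs(s(gx)*n[:,0]+s(gy)*n[:,1]);return np.minimum(v,80).mean()
for r,z in ((50,64),(47,64),(47,47)):
    best=sorted(((score(x,y,r,z),x,y) for x in np.arange(578,602,.75) for y in np.arange(-112,-88,.75)),reverse=True)[:4];print(r,z,np.array(best))
E
python3 tin.py
```

```text
[ 495.4 -115.8  173.5] 22.0395658166847 [ 0.4 -0.2 -4.3] 12.35 [569.9 -99.3 315.4]
tin_rim [288.5  66.8] 0.65 [ 591.5 -102.4   64. ]
tin_seat [289.   71.9] 0.59 [ 589.5 -103.8   47. ]
tray_handle [82.5 74.9] 0.59 [556.2  52.1  48. ]
50 64 [[  41.6  582.5  -93.2]
 [  40.   583.2  -93.2]
 [  40.   581.8  -94. ]
 [  39.9  583.2 -107.5]]
47 64 [[  71.3  590.  -100. ]
 [  71.2  590.  -100.8]
 [  70.5  590.  -101.5]
 [  69.2  590.8 -100. ]]
47 47 [[  69.3  587.8 -100. ]
 [  69.   587.8  -97.8]
 [  68.7  590.   -97. ]
 [  68.6  587.8  -98.5]]
```

View pics/w4.png

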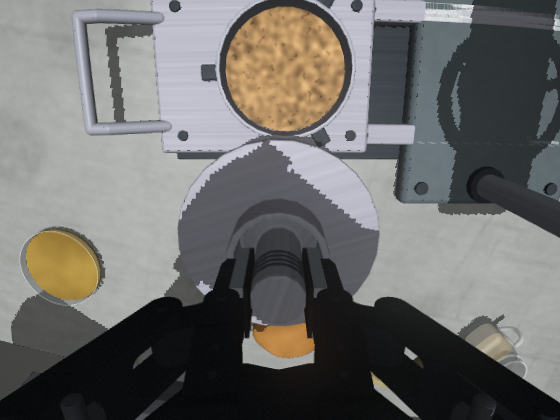

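The tin mouth is clear at (288,67), and the fit puts its axis at (590,-100.5), which agrees with the handle-based value. Moving over it and lowering.

>>> move_arm(rows=[[[0.012, 0.002, 0, 0, 0, 0], [0.03, 0.005, 0, 0, 0, 0], [0.05, 0.008, 0, 0, 0, 0], [0.068, 0.011, 0, 0, 0, 0], [0.082, 0.013, 0, 0, 0, 0], [0.091, 0.0145, 0, 0, 0, 0], [0.095, 0.0153, 0, 0, 0, 0], [0.095, 0.0153, -0.008, 0, 0, 0], [0.095, 0.0153, -0.022, 0, 0, 0], [0.095, 0.0153, -0.036, 0, 0, 0], [0.095, 0.0153, -0.046, 0, 0, 0], [0.095, 0.0153, -0.052, 0, 0, 0]]])

```text
time_s: 13.55
tcp_pos: [588.9, -100.7, 119.7]
orientation: [-0.001, 0.994, 0.107, -0.001]
wrist_force: [-0.7, 0.3, -4.8]
opening: 22.3
finger_force: 59.2
```

>>> move_arm(rows=[[[0, 0, 0, 0, 0, 0], [0, 0, 0, 0, 0, 0], [0, 0, -0.003, 0, 0, 0], [0, 0, -0.006, 0, 0, 0], [0, 0, -0.008, 0, 0, 0], [0, 0, -0.01, 0, 0, 0]]])

```text
time_s: 14.05
tcp_pos: [589.9, -100.9, 111.3]
orientation: [0.0, 0.994, 0.107, 0.0]
wrist_force: [-0.3, 0.4, -5.0]
opening: 22.2
finger_force: 59.2
```

>>> move_arm(rows=[[[0, 0, -0.003, 0, 0, 0], [0, 0, -0.006, 0, 0, 0], [0, 0, -0.009, 0, 0, 0], [0, 0, -0.011, 0, 0, 0], [0, 0, -0.012, 0, 0, 0]]])

```text
time_s: 14.47
tcp_pos: [590.0, -100.9, 99.1]
orientation: [-0.0, 0.994, 0.107, 0.0]
wrist_force: [0.8, -0.4, -3.1]
opening: 22.1
finger_force: 59.4
```

>>> move_arm(rows=[[[0, 0, -0.001, 0, 0, 0], [0, 0, -0.002, 0, 0, 0], [0, 0, -0.003, 0, 0, 0], [0, 0, -0.003, 0, 0, 0]]])

```text
time_s: 14.8
tcp_pos: [590.1, -101.1, 96.8]
orientation: [0.0, 0.994, 0.107, 0.0]
wrist_force: [-0.6, -1.0, 0.5]
opening: 22.1
finger_force: 59.8
```

>>> move_arm(rows=[[[0, 0, -0.001, 0, 0, 0], [0, 0, -0.001, 0, 0, 0]]])

```text
time_s: 14.97
tcp_pos: [590.2, -101.3, 96.6]
orientation: [0.001, 0.994, 0.107, 0.001]
wrist_force: [-2.5, -1.0, 6.6]
opening: 22.2
finger_force: 60.5
```

>>> move_arm(rows=[[[0, 0, 0, 0, 0, 0], [0, 0, 0, 0, 0, 0], [0, 0, 0, 0, 0, 0], [0, 0, 0, 0, 0, 0], [0, 0, 0, 0, 0, 0]]], claw=0.042)

```text
time_s: 15.38
tcp_pos: [589.9, -100.9, 95.2]
orientation: [-0.0, 0.994, 0.107, -0.0]
wrist_force: [-0.4, -0.5, -0.1]
opening: 41.9
finger_force: 0.0
```

>>> move_arm(rows=[[[0, 0, 0.01, 0, 0, 0], [0, 0, 0.025, 0, 0, 0], [0, 0, 0.05, 0, 0, 0], [0, 0, 0.08, 0, 0, 0], [0, 0, 0.105, 0, 0, 0], [0, 0, 0.12, 0, 0, 0], [0, 0, 0.12, 0, 0, 0]]])

```text
time_s: 15.97
tcp_pos: [591.0, -101.3, 219.8]
orientation: [0.002, 0.994, 0.107, 0.003]
wrist_force: [-0.1, -0.9, 1.0]
opening: 42.2
finger_force: 0.0
```

Run:
```python
from h import *
np.set_printoptions(precision=1,suppress=True)
o=ctrl.get_obs();im,d=ctrl.grab_frame('wrist');cam=wfc('wrist',o);print(o['tcp_pos'],o['time_s'])
np.savez('w5.npz',im=im,d=d,T=cam[2])
for t,z in (('inner_lid',47),('outer_lid',53),('tray_handle',48)):
    for r in ctrl.place_of(t,'wrist')[:1]: print(t,np.array(r['xy']),round(r['conf'],2),at_z(cam,r['xy'],z))
r=ctrl.cut_out('outer_lid','wrist')[0];ct=max(cv2.findContours(r['region'].astype(np.uint8),0,1)[0],key=len);el=cv2.fitEllipse(ct);print(el,at_z(cam,el[0],67))
s,_=ctrl.grab_frame('scene')
x,y=[int(v) for v in el[0]]
a=cv2.resize(im[max(y-75,0):y+75,x-75:x+75,::-1],(400,400),interpolation=3)
b=cv2.resize(s[150:250,270:370,::-1],(400,400),interpolation=3)
print(x,y);cv2.imwrite('pics/w5.png',np.hstack([a,b]))
```

```text
[ 591.  -101.3  219.8] 15.9667
inner_lid [277.2 183.1] 0.67 [ 588.3 -101.9   47. ]
outer_lid [275.6 184.7] 0.69 [ 588.  -100.4   53. ]
tray_handle [116.5 180.1] 0.89 [558.8  51.6  48. ]
((276.1811218261719, 185.89244079589844), (121.71269989013672, 124.14726257324219), 81.06126403808594) [ 590.5 -100.4   67. ]
276 185
```

View pics/w5.png

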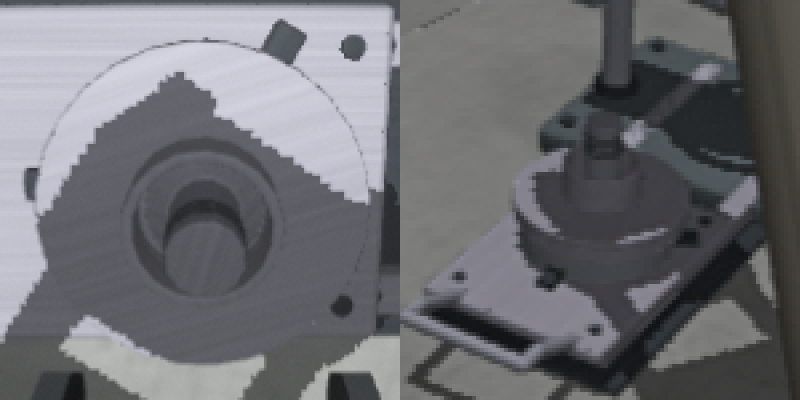

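Both lids are seated: the outer is level and centred on (590.5,-100.4), and the stem stands free inside the collar. Now for the collar grasp.

>>> move_arm(rows=[[[0, 0, -0.02, 0, 0, 0], [0.0005, 0.0003, -0.045, 0, 0, 0], [0.0005, 0.0003, -0.07, 0, 0, 0], [0.0005, 0.0003, -0.09, 0, 0, 0], [0.0005, 0.0003, -0.108, 0, 0, 0], [0.0005, 0.0003, -0.122, 0, 0, 0], [0.0005, 0.0003, -0.132, 0, 0, 0], [0.0005, 0.0003, -0.138, 0, 0, 0], [0.0005, 0.0003, -0.138, 0, 0, 0], [0.0005, 0.0003, -0.138, 0, 0, 0]]], claw=0.068)

```text
time_s: 17.1
tcp_pos: [590.6, -100.7, 77.6]
orientation: [0.0, 0.994, 0.107, 0.0]
wrist_force: [-0.0, 0.3, 0.4]
opening: 68.2
finger_force: 0.0
```

>>> move_arm(rows=[[[0, 0, -0.003, 0, 0, 0], [0, 0, -0.0055, 0, 0, 0], [0, 0, -0.007, 0, 0, 0], [0, 0, -0.007, 0, 0, 0]]])

```text
time_s: 17.43
tcp_pos: [590.3, -100.6, 70.2]
orientation: [-0.0, 0.994, 0.107, -0.0]
wrist_force: [-0.0, 0.7, 0.0]
opening: 68.1
finger_force: 0.0
```

>>> move_arm(rows=[[[0, 0, 0, 0, 0, 0], [0, 0, 0, 0, 0, 0], [0, 0, 0, 0, 0, 0], [0, 0, 0, 0, 0, 0], [0, 0, 0, 0, 0, 0], [0, 0, 0, 0, 0, 0]]], claw=0.035)

```text
time_s: 17.93
tcp_pos: [590.7, -100.8, 70.9]
orientation: [0.0, 0.994, 0.107, 0.0]
wrist_force: [-1.7, -0.9, 5.3]
opening: 49.3
finger_force: 64.1
```

>>> move_arm(rows=[[[0, 0, 0.002, 0, 0, 0], [0, 0, 0.005, 0, 0, 0], [0, 0, 0.01, 0, 0, 0], [0, 0, 0.016, 0, 0, 0], [0, 0, 0.023, 0, 0, 0], [0, 0, 0.03, 0, 0, 0], [0, 0, 0.037, 0, 0, 0], [0, 0, 0.045, 0, 0, 0], [0, 0, 0.053, 0, 0, 0], [0, 0, 0.061, 0, 0, 0], [0, 0, 0.069, 0, 0, 0], [0, 0, 0.077, 0, 0, 0]]])

```text
time_s: 18.93
tcp_pos: [590.4, -100.6, 148.2]
orientation: [0.0, 0.994, 0.107, 0.0]
wrist_force: [0.4, 0.4, -2.6]
opening: 49.3
finger_force: 63.6
```

>>> move_arm(rows=[[[0, 0, 0.008, 0, 0, 0], [0, 0, 0.018, 0, 0, 0], [0, 0, 0.03, 0, 0, 0], [0, 0, 0.042, 0, 0, 0], [0, 0, 0.053, 0, 0, 0], [0, 0, 0.062, 0, 0, 0], [0, 0, 0.068, 0, 0, 0], [0, 0, 0.07, 0, 0, 0], [0, 0, 0.07, 0, 0, 0], [0, 0, 0.07, 0, 0, 0], [0, 0, 0.07, 0, 0, 0], [0, 0, 0.07, 0, 0, 0]]])

```text
time_s: 19.93
tcp_pos: [590.2, -100.6, 216.7]
orientation: [-0.0, 0.994, 0.107, -0.001]
wrist_force: [-0.3, -0.5, -3.1]
opening: 49.0
finger_force: 63.6
```

Run:
```python
from h import *
np.set_printoptions(precision=1,suppress=True)
o=ctrl.get_obs();print(o['tcp_pos'],o['opening'],o['finger_force'],o['wrist_force'],o['time_s'])
C={}
for n in ('scene','top','wrist'):
    im,d=ctrl.grab_frame(n);cam=wfc(n,o)
    for t,z in (('inner_lid',47),('outer_lid',197),('tray_handle',48)):
        for r in ctrl.place_of(t,n)[:2]: print(n,t,np.array(r['xy']),round(r['conf'],2),at_z(cam,r['xy'],z))
```

```text
[ 590.2 -100.6  216.7] 48.95386542666451 63.627612683339976 [-0.3 -0.5 -3.1] 19.9333
scene inner_lid [141.  295.9] 0.67 [614.3 413.   47. ]
scene inner_lid [320.2 204.1] 0.59 [ 586.8 -104.1   47. ]
scene outer_lid [319.2 150.2] 0.67 [ 601.7 -108.8  197. ]
scene tray_handle [283.3 233.6] 0.83 [562.   51.2  48. ]
top inner_lid [168.9 188.5] 0.62 [638.  389.6  47. ]
top outer_lid [344.8 206. ] 0.72 [ 582.7 -103.9  197. ]
top tray_handle [283.7 218.3] 0.62 [559.1  49.1  48. ]
wrist outer_lid [277.3 251.4] 0.58 [ 588.2 -100.5  197. ]
wrist tray_handle [118.5 180.4] 0.63 [557.6  49.8  48. ]
```

The scene network puts the inner lid at the seat, the wrist carries only the outer lid's weight, and the tray is still out. Handing in.

```bash
python3 -c "
from plant import ctrl
print(ctrl.sign_off())"
```

```text
the job is handed in; nothing more can be done
None
```

The job is handed in at about 20 s of the 67 s allowed: the tray is out at its stop, the inner lid is seated on the blank, and the gripper holds the outer lid alone about 13 cm above the tin's rim.

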